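# Set up the polarised-light stand for a cheese sample

### The arm

A 6-joint arm with a two-finger parallel gripper is mounted at the origin on the work surface. World frame = base frame: x ahead of the robot, y to its left, z up, the work surface at z = 0. Lengths are in m, angles in rad, forces in N, time in s.
With the tool pointing down it reaches from about 0.25 to 0.725 m from the base axis. Payload 4 kg.
Tool frame: the origin (TCP) lies on the front face of the gripper's body, between the roots of the fingers; the fingertips stand 73 mm ahead of it and the grasp point (between the pads) lies 54 mm ahead of it; z points along the fingers, y is the direction in which the jaws open and shut (so a half turn about z gives the same grasp; the last joint's range is limited). The gripper opens to 85 mm and grips with 20 to 120 N. Pads are 22 mm wide; open, the fingers measure 114 mm over their backs; the gripper's body (76 mm by 85 mm) begins 54 mm behind the grasp point. The pads swing forward as they close: fully open they stand 13 mm farther back than shut.
Start: joints at [-1.186, 0.241, 0.005, 1.335, 0, 1.571], TCP at [0.188, -0.463, 0.304] pointing down, gripper open.
Joint ranges: [-2.72, 2.72], [-1.05, 1.87], [-1.09, 1.28], [-1.99, 2.15], [-1.42, 1.44], [-3.14, 3.14]. Speed limits (rad/s): [2.79, 2.79, 3.14, 3.14, 3.14, 3.14].

### API

Orientations are given as a unit quaternion [x, y, z, w].
In Python, from workcell import sensors, camera, order gives the robot as it stands. The module is installed in compiled form; this text tells all that it offers.
- The arm moves only by the shell command python3 -m inch 'ROWS'. ROWS is JSON, one flat list of numbers, 5 for each row, row after row: the opening, from -1 (shut) to 1 (fully open), then the shift along the tool's x, y, z in mm, then the turn about the tool's z in units of 6 degrees (1.0 is 6 degrees). A call has 1 to 8 rows; each row is the pose to reach, as a shift and turn from the pose commanded when the call began, along the tool's axes at that moment; what a row does not reach only later rows make up. A row lasts 1/10 s, in which the tool goes at most 50 mm and 8.59 degrees, less where a joint would pass 70% of its speed; a pose out of reach is approached as far as the arm can. A call with a gripper value outside its range is refused whole. The fingers move at their own pace and stop on an object; the grip force is fixed at half the most. Time passes only in rows, so rows that repeat a pose let the fingers close. It gives the time, the measured TCP pose, the force and the opening at its end, in the units of the state.
- sensors.get_obs(): the state, without advancing time (a new reading comes with each control period).
- camera(name): name is "scene" or "top" or "wrist"; returns a dict with "pixels" (400x640x3 uint8, red, green, blue), "intrinsics" (3x3 intrinsics, pixels), "extrinsics" (4x4, takes a point from camera to world coordinates). Camera axes: x right, y down, z forward; pixel columns grow to the right and rows downward; lengths in m; the calibration is good to about 2 mm. A picture is of the moment at which its call begins. There is no depth.
- order.job_done(): hands the job in, once; it reports no verdict.
The state is a dict: "clock": time; "joint_pos": joint angles; "joint_vel": joint speeds; "tau": joint torques, N m; "eef_pos": TCP position; "tool_rot": TCP orientation; "ft_force": force on the tool from outside, world axes, zero at the start; "ft_torque": the same for the moment, N m; "grip_width": finger opening in m.
Only numpy, scipy, OpenCV 4.12 (cv2) and the standard library are available. Lean on these libraries where they do the work, as an engineer would, in place of code of your own. Each camera call takes 0.05 s, during which the arm holds its last target.

### The job

Get the polarised-light stand ready to look for crystals in the cheese sample: with the fingers, slide the covered dish along the stage until it rests against both stop pins, centred over the lit window, and push the polarizer's lever round until its pointer stands on the 45-degree mark, the long mark in the middle of the scale. Only push, and lightly: nothing is to be pinched, lifted or tipped, and everything else stays where it is.

Things in the scene. Friction and masses are not known exactly. Their poses are not given: they have to be found in the camera images.
- stand: Polarised-light stand, fixed to the bench: white lamp house 50 mm high, from -125 to +125 mm in x and -125 to +175 mm in y. Origin on the bench under the centre of the lit window, which is also the polarizer's axis; x points to the back of the stand (away from the robot), y to its left (robot view), z up. On it a dark stage plate, and in front of that the scale on a deck 52 mm above the bench.
- window (a point): Centre of the round lit white window (48 mm) in the dark stage plate, on the plate's upper face, 70 mm above the bench; axes as the stand's. The plate reaches from -42 to +100 mm in x, -65 to +167 mm in y. Two steel stop pins (8 mm thick, 13 mm high) stand on it at x = +24 and -24, y = -24 mm from here: the dish touching both is centred on the window.
- dish: Covered clear petri dish with a yellow slice of cheese in it, loose on the stage to the left of the window: 60 mm across, 16 mm high, about 60 g, slides easily. Origin at the centre of its underside, z up.
- polarizer (a joint): Scale reading in rad = angle of ring and lever about the vertical axis through the window, growing counter-clockwise from above. 0 is the long mark at the left end (robot view), 0.785 (45 deg) the long middle mark, lever straight to the front (stand -x), 1.571 the long right end mark; short marks every 15 deg. Turns -0.07 to 1.64, friction 1 N at the knob, stays put. Starts right of middle.
- lever: Black lever of the polarizer ring, sticking out under the stage's front. Origin on the axis of its upright round knob, at mid height, 85 mm from the polarizer axis, 77 mm above the bench; x outward along the lever, z up. The knob is 12 mm thick and stands free from 61 to 94 mm above the bench; the flat lever under it is 9 mm wide and its pointer ends 99 mm from the axis.
- mark45 (a point): Inner end of the 45-degree mark, the long middle mark of the scale, on the deck 101 mm in front of the polarizer axis.
- analyser: Bystander: analyser filter in a black knurled mount, 48 mm across, 14 mm high, lying on the left rear of the stage. Origin at the centre of its underside.
- forceps: Bystander: steel forceps, 130 mm long, lying on the bench to the right of the stand. Origin at the middle, on the bench.
- jar: Bystander: lidded sample jar, 52 mm across, 68 mm high, to the right of the stand. Origin at the centre of its underside.
- beaker: Bystander: empty glass beaker, 64 mm across, 70 mm high, behind the stand. Origin at the centre of its underside.
- dish_stack: Bystander: stack of empty covered petri dishes, 60 mm across, 48 mm high, on the bench to the left of the stand. Origin at the centre of its underside.
- cheese_block: Bystander: block of cheese 75 x 60 x 50 mm on a wooden board at the left. Origin at the centre of its underside.
- cheese_piece: Bystander: cube of cheese, about 25 mm, on the same board. Origin at the centre of its underside.
Things that resemble listed ones, but are neither listed nor needed, are in the scene too. What is shaped like the dish but blue or red is not meant.

How it is judged:
By the outcome, as a careful person would: the job done as asked, in the order asked, and still so for the second after the job is handed in, with the robot touching nothing.
It also fails if it takes over 51 s, if anything falls off the work surface, if the arm or the gripper's body presses on something with over 40 N, if the wrist force passes 120 N, or if a joint passes its speed limit or range.

## Working session

There is one attempt and no reset: what is moved stays moved. The work goes in short steps, Python scripts to look and compute and a shell command to move; the robot and the scene stay as the last step left them, time stands still between calls to the robot, and variables do not carry over. Pictures are saved under pics/ and viewed, and the job is handed in when it is done.

```bash
mkdir -p pics
python3 - <<'E'
from workcell import sensors,camera
import cv2,numpy as np
o=sensors.get_obs();print(o)
for n in("scene","top","wrist"):
    c=camera(n);cv2.imwrite(f"pics/{n}0.png",c["pixels"][:,:,::-1]);print(n,c["intrinsics"].tolist(),np.round(c["extrinsics"],4).tolist())
E
```

```text
{'clock': 0.0, 'joint_pos': array([-1.18598098e+00,  2.41399690e-01,  3.71193399e-03,  1.33519308e+00,
        4.75193800e-06,  1.57079605e+00]), 'joint_vel': array([-1.51024376e-03,  7.68893702e-05,  1.11367527e-03,  9.44520795e-04,
        1.96308050e-03, -3.45956983e-04]), 'tau': array([ 7.55815745e-05, -3.72320223e+01,  2.52407652e+01,  1.70721748e-02,
       -7.98132334e-06, -6.96140489e-06]), 'eef_pos': array([ 0.18751326, -0.4629847 ,  0.30301474]), 'tool_rot': array([ 9.81546120e-01,  1.91222716e-01, -1.96970148e-04, -1.02347429e-03]), 'ft_force': array([-0.23942652,  0.06372916,  0.62515747]), 'ft_torque': array([0.03278676, 0.01177272, 0.02195461]), 'grip_width': 0.08517424115355988}
scene [[369.7538717892974, 0.0, 321.34247336968804], [0.0, 369.7538717892974, 196.89164708802298], [0.0, 0.0, 1.0]] [[-0.7112, 0.4094, -0.5715, 1.0878], [0.7026, 0.4382, -0.5606, 0.589], [0.021, -0.8002, -0.5993, 0.6088], [0.0, 0.0, 0.0, 1.0]]
top [[389.61114810449226, 0.0, 319.51193253149256], [0.0, 389.61114810449226, 201.90069576220634], [0.0, 0.0, 1.0]] [[0.0109, -0.9951, 0.0986, 0.4932], [-0.9999, -0.0106, 0.0034, 0.125], [-0.0024, -0.0986, -0.9951, 1.0681], [0.0, 0.0, 0.0, 1.0]]
wrist [[284.55335967665485, 0.0, 320.88593594554874], [0.0, 284.55335967665485, 201.78099766159255], [0.0, 0.0, 1.0]] [[0.3766, -0.8872, -0.2666, 0.2545], [-0.9264, -0.361, -0.1076, -0.4356], [-0.0008, 0.2875, -0.9578, 0.3723], [0.0, 0.0, 0.0, 1.0]]
```

View pics/scene0.png

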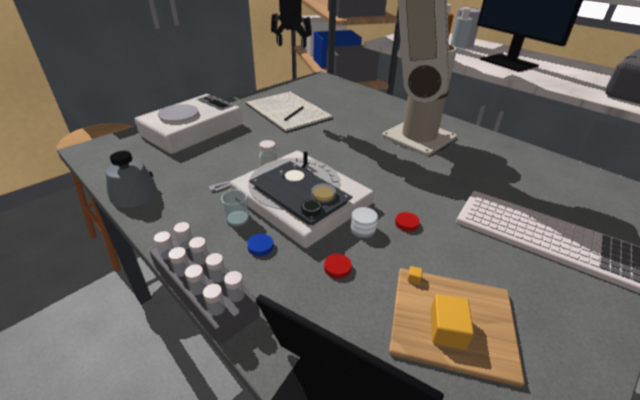

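View pics/top0.png

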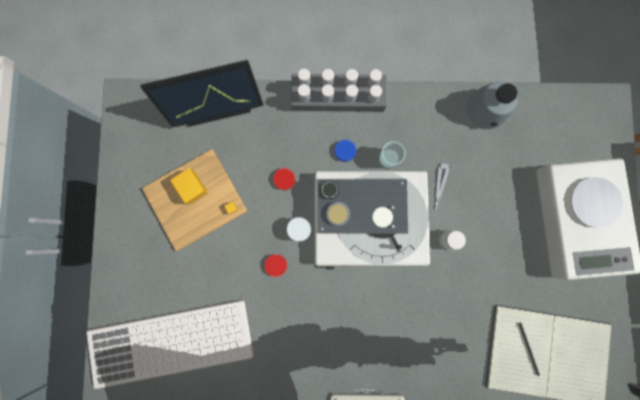

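View pics/wrist0.png

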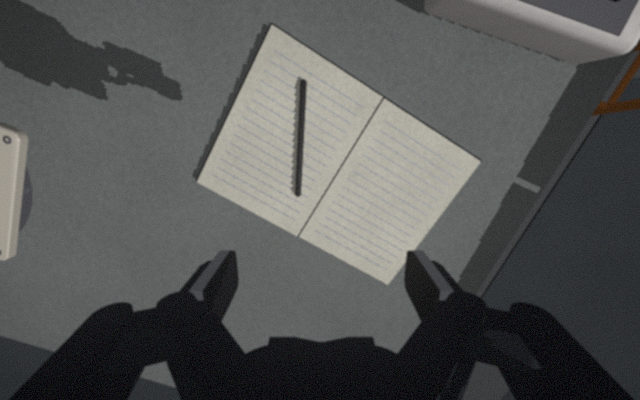

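The top view shows the stand around (373,218), the window at (383,217) and the lever knob near (398,240). Dish candidates:
- clear dish with yellow cheese on the stage, (338,214): this one fits the description
- red lookalikes at (283,179) and (275,265)
- blue lookalike at (344,150)
- clear dish stack on the bench, (299,229)
- black analyser mount, (330,189)

Next I'll look at close crops.

Run:
```python
import cv2
a=cv2.imread("pics/top0.png")[162:272,305:440];cv2.imwrite("pics/topc.png",cv2.resize(a,None,fx=5.9,fy=5.4,interpolation=3) if 0 else cv2.resize(a,None,fx=5,fy=5,interpolation=2))
a=cv2.imread("pics/scene0.png")[140:240,220:380];cv2.imwrite("pics/scenec.png",cv2.resize(a,None,fx=5,fy=5,interpolation=2))
```

```text
(no output)
```

View pics/topc.png

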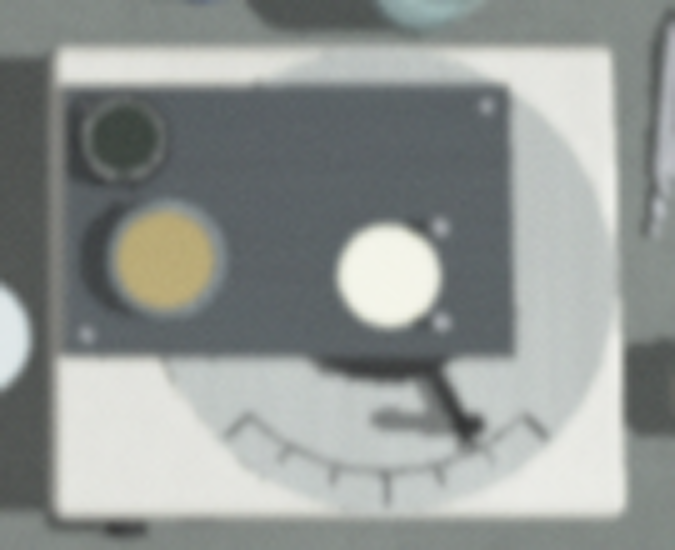

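View pics/scenec.png

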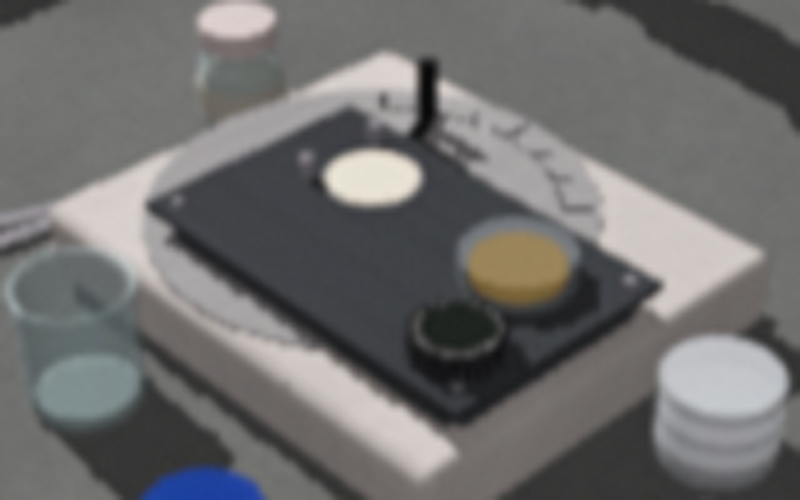

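```bash
cat > h.py <<'E'
import numpy as np
T=dict(K=np.array([[389.61114810449226,0,319.51193253149256],[0,389.61114810449226,201.90069576220634],[0,0,1]]),E=np.array([[0.0109,-0.9951,0.0986,0.4932],[-0.9999,-0.0106,0.0034,0.125],[-0.0024,-0.0986,-0.9951,1.0681],[0,0,0,1]]))
S=dict(K=np.array([[369.7538717892974,0,321.34247336968804],[0,369.7538717892974,196.89164708802298],[0,0,1]]),E=np.array([[-0.7112,0.4094,-0.5715,1.0878],[0.7026,0.4382,-0.5606,0.589],[0.021,-0.8002,-0.5993,0.6088],[0,0,0,1]]))
def ray(c,p):
    d=c["E"][:3,:3]@np.linalg.inv(c["K"])@[p[0],p[1],1]; return c["E"][:3,3],d/np.linalg.norm(d)
def onz(c,p,z):
    o,d=ray(c,p); return o+d*(z-o[2])/d[2]
def tri(c1,p1,c2,p2):
    o1,d1=ray(c1,p1);o2,d2=ray(c2,p2)
    t=np.linalg.lstsq(np.c_[d1,-d2],o2-o1,rcond=None)[0]
    a=o1+t[0]*d1;b=o2+t[1]*d2; return (a+b)/2,np.linalg.norm(a-b)
def proj(c,X):
    q=np.linalg.inv(c["E"])@np.r_[X,1];q=c["K"]@q[:3];return q[:2]/q[2]
E
python3 - <<'E'
from h import *
np.set_printoptions(precision=4,suppress=True)
t=lambda u,v:((u+.5)/5-.5+305,(v+.5)/5-.5+162)
s=lambda u,v:((u+.5)/5-.5+220,(v+.5)/5-.5+140)
print("win",onz(T,t(389,275),.07),onz(S,s(373,178),.07),tri(T,t(389,275),S,s(373,178)))
for n,p in dict(c1=(67,88),c2=(510,86),c3=(514,355),c4=(65,353)).items(): print(n,onz(T,t(*p),.07))
print("pins top",onz(T,t(441,226),.083),onz(T,t(442,322),.083))
print("m45",onz(T,t(387,473),.052),onz(T,t(387,502),.052),"ends",onz(T,t(252,415),.052),onz(T,t(528,417),.052))
print("dish top",onz(T,t(167,256),.086),onz(S,s(518,257),.086),tri(T,t(167,256),S,s(518,257)))
print("knob top",onz(T,t(474,425),.094),onz(S,s(428,62),.094),tri(T,t(474,425),S,s(428,62)))
print("pointer",onz(T,t(468,442),.058))
print("analyser top",onz(T,t(124,137),.084))
E
```

```text
win [ 0.5559 -0.0332  0.07  ] [ 0.5593 -0.0315  0.07  ] (array([ 0.5565, -0.034 ,  0.0674]), np.float64(0.0010480316400244653))
c1 [0.6511 0.133  0.07  ]
c2 [ 0.6546 -0.0963  0.07  ]
c3 [ 0.5157 -0.0968  0.07  ]
c4 [0.5143 0.1324 0.07  ]
pins top [ 0.5803 -0.0577  0.083 ] [ 0.5317 -0.0578  0.083 ]
m45 [ 0.4546 -0.0345  0.052 ] [ 0.4398 -0.0345  0.052 ] ends [0.4836 0.0353 0.052 ] [ 0.4842 -0.1077  0.052 ]
dish top [0.5633 0.0814 0.086 ] [0.5693 0.0862 0.086 ] (array([0.5638, 0.081 , 0.0805]), np.float64(0.00026866215921825595))
knob top [ 0.4803 -0.0712  0.094 ] [ 0.4839 -0.0705  0.094 ] (array([ 0.4809, -0.0724,  0.0919]), np.float64(0.0018872862897890148))
pointer [ 0.4711 -0.0753  0.058 ]
analyser top [0.624  0.1035 0.084 ]
```

```bash
python3 -m inch '[-0.5,20,-15,0,-0.4, -0.5,60,-45,0,-1.2, -0.5,100,-75,0,-2.0, -0.5,140,-105,0,-2.8, -0.5,180,-135,0,-3.6, -0.5,220,-165,0,-4.4, -0.5,260,-190,0,-5.1, -0.5,290,-210,0,-5.6]'
python3 - <<'E'
from workcell import sensors
from scipy.spatial.transform import Rotation as R
o=sensors.get_obs();print(o['eef_pos'],o['joint_pos']);M=R.from_quat(o['tool_rot']).as_matrix();print(M.round(3))
import numpy as np
print(M.T@(np.array([.564,.145,.28])-o['eef_pos'])*1000, np.degrees(np.arctan2(M[1,1],M[0,1]))/6)
E
```

```text
clock: 0.95
eef_pos: [0.3785, -0.1576, 0.3039]
tool_rot: [0.883, 0.469, 0.0, 0.0]
ft_force: [0.3, 0.1, -0.6]
grip_width: 0.0211
[ 0.37850771 -0.15764808  0.30391613] [-3.94825848e-01  6.20744374e-02 -2.08308563e-01  1.30009074e+00
  3.15375949e-04  1.77135393e+00]
[[ 0.561  0.828  0.   ]
 [ 0.828 -0.561  0.   ]
 [ 0.     0.    -1.   ]]
[354.59248778 -16.16376566  24.04441467] -5.685493129615679
```

```bash
python3 -m inch '[-0.5,25,0,0,-0.4, -0.5,70,-2,0,-1.2, -0.5,120,-5,0,-2.0, -0.5,170,-8,5,-2.8, -0.5,220,-10,10,-3.6, -0.5,270,-12,15,-4.4, -0.5,320,-15,20,-5.2, -0.5,354,-16,24,-5.7]'
python3 - <<'E'
from workcell import sensors,camera
from scipy.spatial.transform import Rotation as R
import cv2,pickle
o=sensors.get_obs();print(o['eef_pos'],o['joint_pos']);M=R.from_quat(o['tool_rot']).as_matrix();print(M.round(3))
c=camera("wrist");cv2.imwrite("pics/w1.png",c["pixels"][:,:,::-1]);pickle.dump(c,open("w1.pkl","wb"))
E
```

```text
clock: 1.75
eef_pos: [0.565, 0.1443, 0.2789]
tool_rot: [0.706, 0.708, -0.0, -0.0]
ft_force: [0.2, 0.0, 0.3]
grip_width: 0.0216
[0.56501329 0.14428781 0.27886889] [2.49881625e-01 4.17908843e-01 1.90685290e-01 1.34417928e+00
 3.67077451e-04 1.81852674e+00]
[[-0.002  1.    -0.001]
 [ 1.     0.002  0.   ]
 [ 0.    -0.001 -1.   ]]
```

View pics/w1.png

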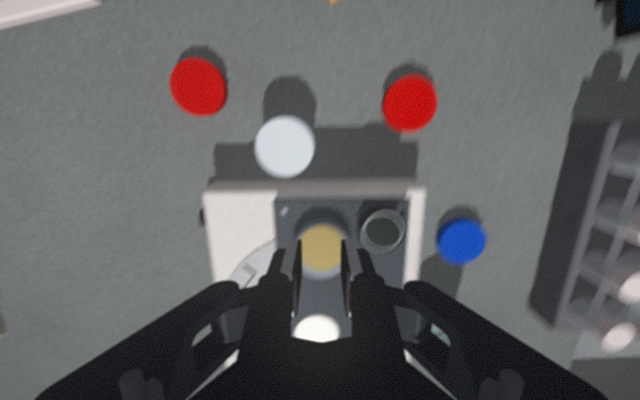

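The wrist view has the dish at about (322,248), the analyser at (382,230), the window at (316,333), and the stage's left rear corner near (407,200). I'll enlarge it to measure the dish from this second viewpoint.

Run:
```python
import cv2
a=cv2.imread("pics/w1.png")[170:350,200:440];cv2.imwrite("pics/w1c.png",cv2.resize(a,None,fx=3.3,fy=3.3,interpolation=2))
```

```text
(no output)
```

View pics/w1c.png

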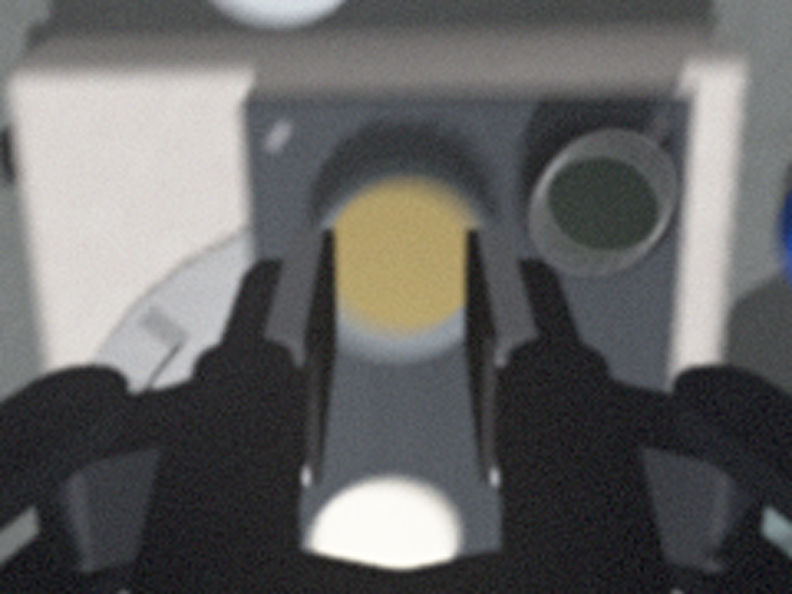

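Run:
```python
from h import *
import pickle
np.set_printoptions(precision=4,suppress=True)
c=pickle.load(open("w1.pkl","rb"));W=dict(K=c["intrinsics"],E=c["extrinsics"])
w=lambda u,v:((u+.5)/3.3-.5+200,(v+.5)/3.3-.5+170)
t=lambda u,v:((u+.5)/5-.5+305,(v+.5)/5-.5+162)
print("dish",onz(W,w(403,258),.080),tri(W,w(403,258),T,t(167,257)))
print("an",onz(W,w(603,203),.084),tri(W,w(603,203),T,t(124,137)))
print("stage corner",onz(W,w(247,101),.07),onz(W,w(690,96),.07))
print("dish y+ edge bottom",onz(W,w(403,362),.07))
# projected edge tests: dish outlines for candidate, fingertip proj
for X in ([.564,.081,.086],[.564,.051,.086],[.564,.051,.07],[.565-.0105,.1443,.2789-.073],[.565-.0105,.1553,.2789-.073]): print(X,(proj(W,X)-[200,170]+.5)*3.3-.5)
```

```text
dish [0.5653 0.0871 0.08  ] (array([0.5648, 0.0804, 0.0659]), np.float64(0.001110414591331994))
an [0.6258 0.1076 0.084 ] (array([0.6265, 0.1037, 0.0752]), np.float64(0.0027489523716723195))
stage corner [0.5169 0.1353 0.07  ] [0.6535 0.1374 0.07  ]
dish y+ edge bottom [0.5655 0.0438 0.07  ]
[0.564, 0.081, 0.086] [398.711  284.6687]
[0.564, 0.051, 0.086] [398.4135 369.779 ]
[0.564, 0.051, 0.07] [398.552  343.1661]
[0.5545, 0.1443, 0.20589999999999997] [341.3128 279.4609]
[0.5545, 0.1553, 0.20589999999999997] [340.3458 218.8119]
```

```bash
python3 -m inch '[-0.5,0,0,20,0, -0.5,0,0,60,0, -0.5,0,0,95,0, -0.5,0,0,115,0, -0.5,0,0,125,0, -0.5,0,0,128,0, -0.5,0,0,129,0]'
python3 - <<'E'
from workcell import sensors,camera
import cv2
for n,(y0,y1,x0,x1) in dict(scene=(140,240,220,380),wrist=(0,400,0,640)).items():
    c=camera(n)["pixels"][y0:y1,x0:x1,::-1]
    cv2.imwrite(f"pics/{n}2.png",cv2.resize(c,(800,500) if n=="scene" else (640,400),interpolation=2))
o=sensors.get_obs();print(o['eef_pos'],o['ft_force'])
E
```

```text
clock: 2.5
eef_pos: [0.5646, 0.1413, 0.1515]
tool_rot: [0.708, 0.706, 0.0, 0.0]
ft_force: [0.6, -0.0, 0.6]
grip_width: 0.0212
[0.56504653 0.14142601 0.1522288 ] [ 0.14536035 -0.70068407 -0.93133387]
```

View pics/scene2.png

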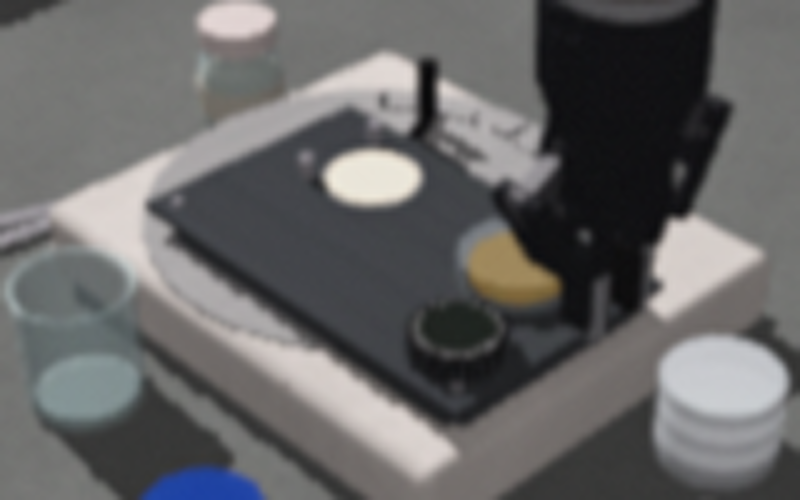

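View pics/wrist2.png

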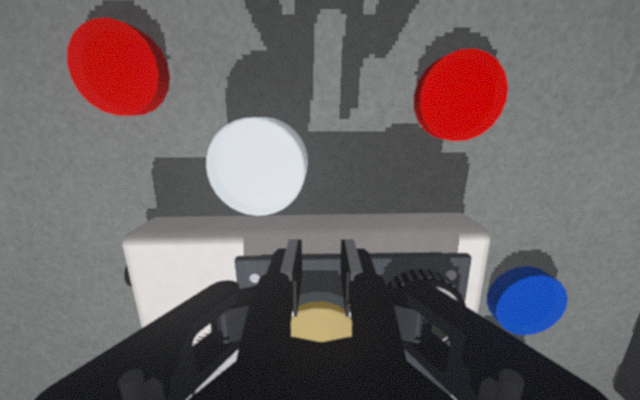

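```bash
python3 -m inch '[-0.5,-4,0,2,0, -0.5,-10,0,4,0, -0.5,-16,0,4,0, -0.5,-22,0,4,0, -0.5,-29,0,4,0, -0.5,-37,-1,4,0, -0.5,-45,-1,4,0, -0.5,-53,-2,4,0]';python3 -m inch '[-0.5,-8,-1,0,0, -0.5,-16,-1,0,0, -0.5,-24,-2,0,0, -0.5,-32,-3,0,0, -0.5,-40,-4,0,0, -0.5,-48,-5,0,0, -0.5,-54,-5,0,0, -0.5,-57,-5,0,0]'
python3 - <<'E'
from workcell import sensors,camera
import cv2
for n,(y0,y1,x0,x1) in dict(scene=(140,240,220,380),top=(162,272,305,440),wrist=(0,400,0,640)).items():
    c=camera(n)["pixels"][y0:y1,x0:x1,::-1]
    k=1 if n=="wrist" else 5
    cv2.imwrite(f"pics/{n}3.png",cv2.resize(c,None,fx=k,fy=k,interpolation=2))
o=sensors.get_obs();print(o['eef_pos'],o['ft_force'])
E
```

```text
clock: 3.4
eef_pos: [0.5621, 0.0876, 0.147]
tool_rot: [0.708, 0.706, 0.0, 0.0]
ft_force: [0.2, 1.2, 0.4]
grip_width: 0.0209
clock: 4.2
eef_pos: [0.5568, 0.0307, 0.1469]
tool_rot: [0.708, 0.706, -0.0, -0.0]
ft_force: [-0.3, 0.8, 1.2]
grip_width: 0.0215
[0.55681484 0.03100302 0.14677381] [-0.69027772 -0.08229465  0.81467846]
```

View pics/scene3.png

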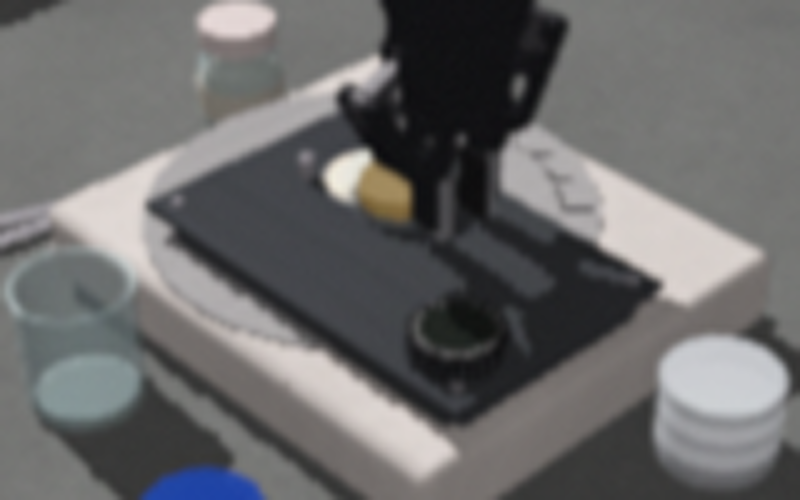

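View pics/wrist3.png

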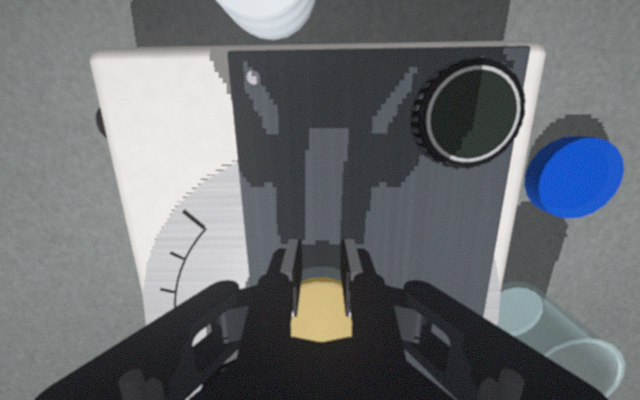

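View pics/top3.png

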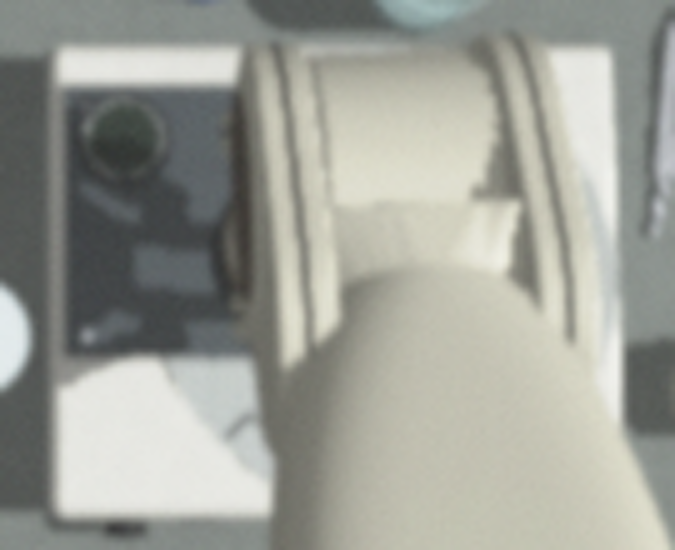

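The dish is moving with the fingers, centred between the tips at (322,305) in the wrist view. The analyser hasn't moved. I'll go slowly towards the pins.

```bash
python3 -m inch '[-0.5,-4,0,0,0, -0.5,-8,0,0,0, -0.5,-12,0,0,0, -0.5,-15,0,0,0, -0.5,-18,0,0,0, -0.5,-20,0,0,0, -0.5,-20,0,0,0]'; for i in 1 ; do python3 -m inch '[-0.5,-1,0,0,0, -0.5,-2,0,0,0, -0.5,-2,0,0,0]';done; python3 -m inch '[-0.5,-1,0,0,0, -0.5,-1,0,0,0]'
```

```text
clock: 5.05
eef_pos: [0.5569, 0.011, 0.1469]
tool_rot: [0.708, 0.706, -0.0, 0.0]
ft_force: [-0.1, -0.0, 0.8]
grip_width: 0.0214
clock: 5.35
eef_pos: [0.5569, 0.0094, 0.1469]
tool_rot: [0.708, 0.706, 0.0, 0.0]
ft_force: [0.3, 0.3, 0.3]
grip_width: 0.0209
clock: 5.55
eef_pos: [0.5569, 0.0084, 0.1469]
tool_rot: [0.708, 0.706, 0.0, 0.0]
ft_force: [-0.9, 0.1, 0.1]
grip_width: 0.0212
```

```bash
python3 -m inch '[-0.5,-1,0,0,0, -0.5,-1,0,0,0]'; python3 -m inch '[-0.5,-1,0,0,0, -0.5,-1,0,0,0]'; python3 -m inch '[-0.5,-0.5,0,0,0, -0.5,-0.5,0,0,0]'
 python3 - <<'E'
from workcell import sensors,camera
import cv2
for n,(y0,y1,x0,x1) in dict(scene=(150,210,260,350),wrist=(150,400,180,460)).items():
    c=camera(n)["pixels"][y0:y1,x0:x1,::-1]
    k=2 if n=="wrist" else 8
    cv2.imwrite(f"pics/{n}4.png",cv2.resize(c,None,fx=k,fy=k,interpolation=2))
E
```

```text
clock: 5.75
eef_pos: [0.5568, 0.0073, 0.1469]
tool_rot: [0.708, 0.706, -0.0, -0.0]
ft_force: [-0.5, 0.9, 0.9]
grip_width: 0.0216
clock: 5.95
eef_pos: [0.5569, 0.0063, 0.1469]
tool_rot: [0.708, 0.706, 0.0, 0.0]
ft_force: [-0.5, -0.3, 0.1]
grip_width: 0.0215
clock: 6.15
eef_pos: [0.5569, 0.0059, 0.1469]
tool_rot: [0.708, 0.706, 0.0, -0.0]
ft_force: [0.1, 1.7, -0.3]
grip_width: 0.0215
```

View pics/scene4.png

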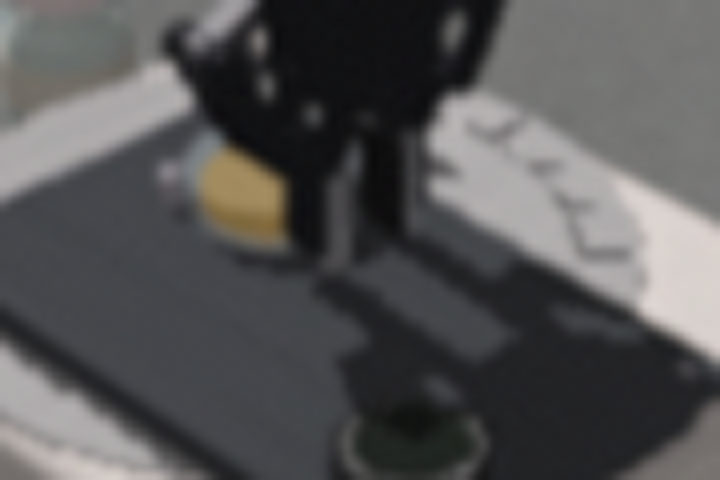

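View pics/wrist4.png

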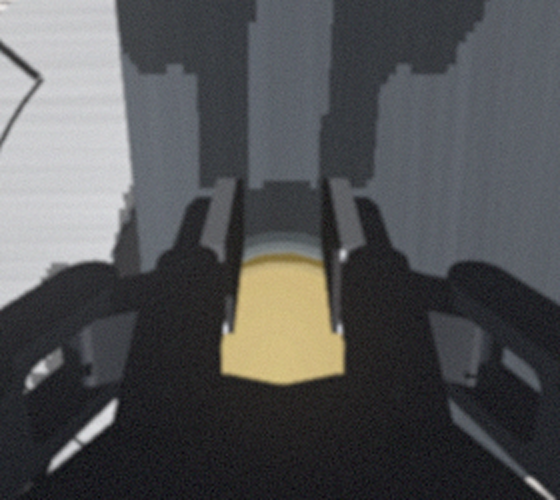

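The dish now hides the window and is close to the rear pin. I'll continue in 0.5 mm steps and watch the force.

```bash
for s in 1; do python3 -m inch '[-0.5,0,0,0,0, -0.5,0,0,0,0]'; done; python3 -m inch '[-0.5,-0.5,0,0,0, -0.5,-0.5,0,0,0]' | grep -E "eef|force"; python3 -m inch '[-0.5,-0.5,0,0,0, -0.5,-0.5,0,0,0]' | grep -E "eef|force"
```

```text
clock: 6.45
eef_pos: [0.5569, 0.0059, 0.1469]
tool_rot: [0.708, 0.706, 0.0, -0.0]
ft_force: [-0.2, 2.1, 0.4]
grip_width: 0.0208
eef_pos: [0.5569, 0.0058, 0.1469]
ft_force: [0.8, 2.9, 0.4]
eef_pos: [0.5569, 0.0056, 0.147]
ft_force: [0.4, 5.6, -0.4]
```

The force has risen to 5.6 N along y with almost none in x, so the dish is against both pins. I'll back off, lift, and check.

```bash
python3 -m inch '[-0.5,1,0,0,0, -0.5,3,0,0,0, -0.5,8,0,0,0, -0.5,20,0,0,0, -0.5,35,0,0,0, -0.5,35,0,-20,0, -0.5,35,0,-60,0, -0.5,35,0,-100,0]';  python3 -m inch '[-0.5,30,0,0,0, -0.5,60,0,0,0, -0.5,60,0,0,0]'
 python3 - <<'E'
from workcell import sensors,camera
import cv2,pickle
d={}
for n,(y0,y1,x0,x1) in dict(scene=(150,210,260,350),top=(195,265,340,430),wrist=(150,400,180,460)).items():
    d[n]=camera(n);c=d[n]["pixels"][y0:y1,x0:x1,::-1]
    k=2 if n=="wrist" else 8
    cv2.imwrite(f"pics/{n}5.png",cv2.resize(c,None,fx=k,fy=k,interpolation=2))
pickle.dump(d,open("d5.pkl","wb"))
E
```

```text
clock: 7.65
eef_pos: [0.5561, 0.0412, 0.2471]
tool_rot: [0.708, 0.707, -0.001, -0.001]
ft_force: [1.3, -0.1, 1.4]
grip_width: 0.0211
clock: 7.95
eef_pos: [0.557, 0.1039, 0.2474]
tool_rot: [0.706, 0.708, 0.001, -0.0]
ft_force: [-0.6, 0.6, -0.0]
grip_width: 0.0212
```

View pics/scene5.png

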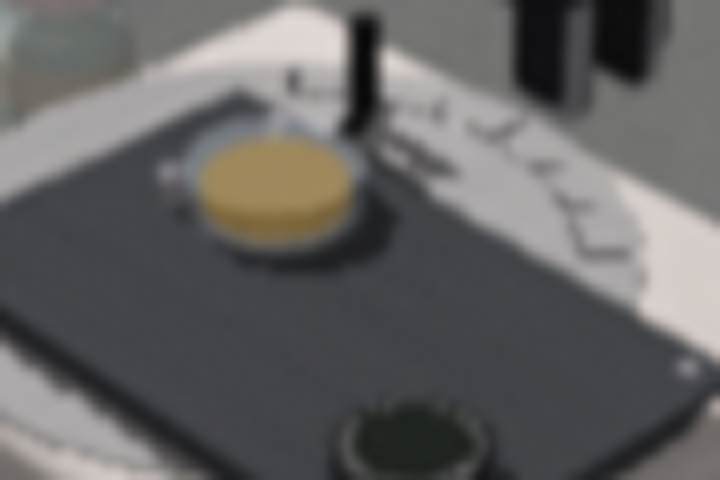

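View pics/top5.png

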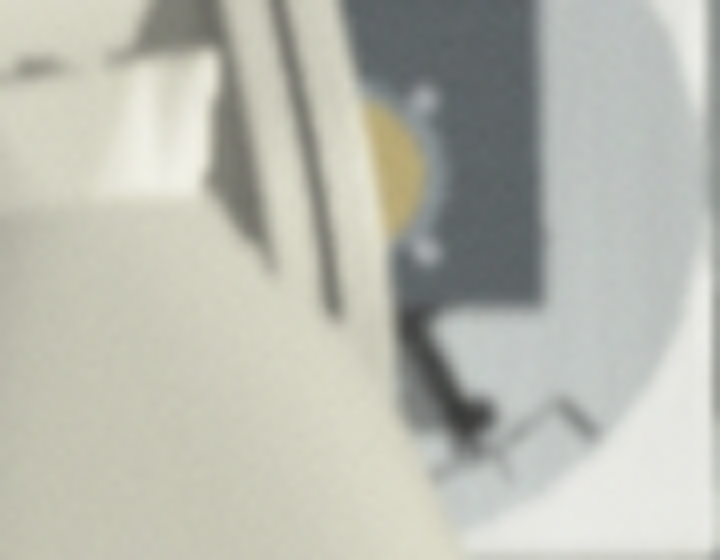

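View pics/wrist5.png

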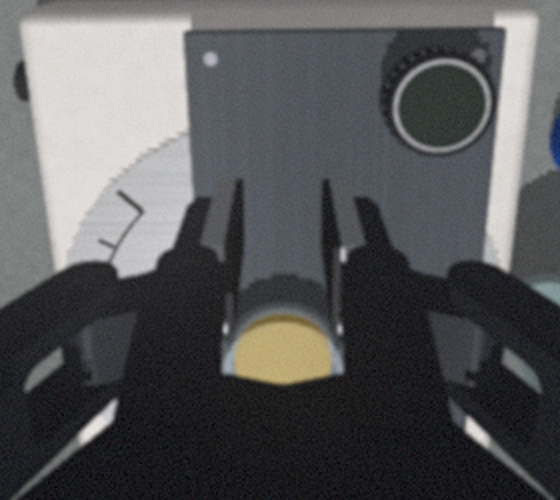

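The dish touches both pins at top-crop (424,100) and (428,250), and the right pin still stands free of tilt. The knob is at (480,415). Next I'll go above a spot to the right of the knob, staying high, with the fingers shut.

```bash
python3 -m inch '[-1,-15,-5,0,0, -1,-50,-20,0,0, -1,-90,-35,0,0, -1,-130,-52,0,0, -1,-165,-66,0,0, -1,-190,-76,0,0, -1,-205,-81,0,0, -1,-205,-81,0,0]'
 python3 - <<'E'
from workcell import sensors,camera
import cv2,pickle
d={}
for n,(y0,y1,x0,x1) in dict(scene=(130,210,240,350),wrist=(0,400,0,640)).items():
    d[n]=camera(n);c=d[n]["pixels"][y0:y1,x0:x1,::-1]
    k=1 if n=="wrist" else 6
    cv2.imwrite(f"pics/{n}6.png",cv2.resize(c,None,fx=k,fy=k,interpolation=2))
pickle.dump(d,open("d6.pkl","wb"))
E
```

```text
clock: 8.9
eef_pos: [0.4737, -0.1081, 0.2469]
tool_rot: [0.71, 0.704, -0.001, -0.0]
ft_force: [0.2, -0.3, 0.1]
grip_width: 0.0
```

View pics/wrist6.png

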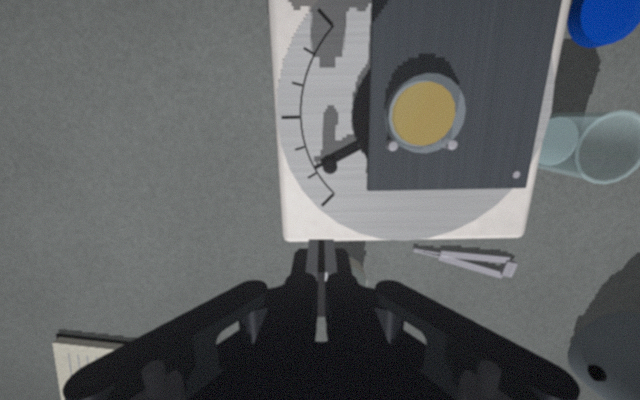

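View pics/scene6.png

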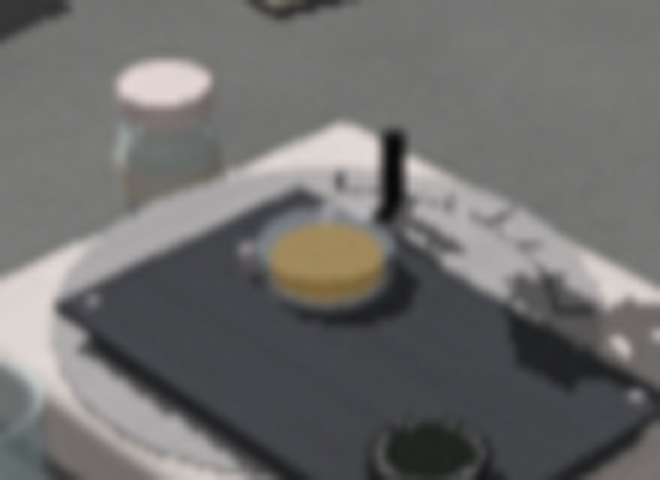

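The wrist view is clear: dish at (424,112) against pins (393,146) and (452,145), knob near (329,164), 45° mark at (283–300,117). Enlarging it to measure.

Run:
```python
import cv2
a=cv2.imread("pics/wrist6.png")[60:210,270:480];cv2.imwrite("pics/w6c.png",cv2.resize(a,None,fx=3.8,fy=3.8,interpolation=2))
```

```text
(no output)
```

View pics/w6c.png

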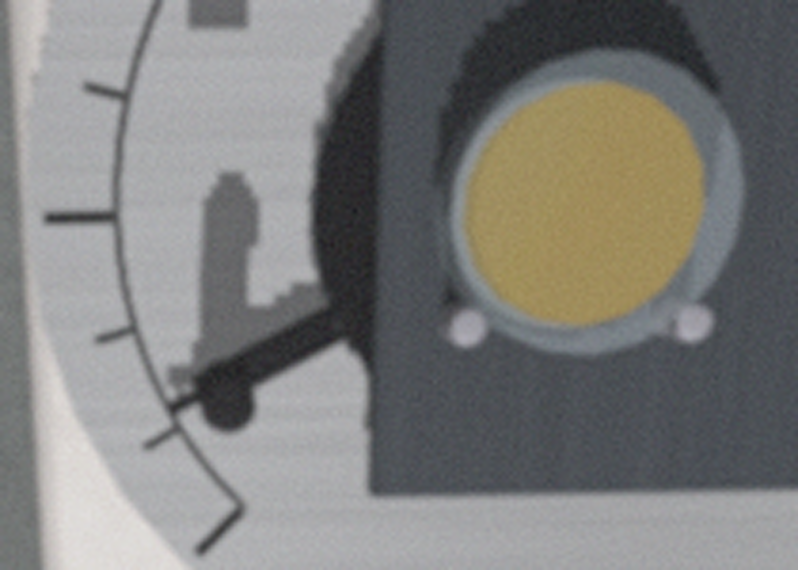

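Run:
```python
from h import *
import pickle
np.set_printoptions(precision=4,suppress=True)
c=pickle.load(open("d6.pkl","rb"))["wrist"];W=dict(K=c["intrinsics"],E=c["extrinsics"])
w=lambda u,v:((u+.5)/3.8-.5+270,(v+.5)/3.8-.5+60)
for n,p,z in (("mark in",(114,217),.052),("mark out",(46,218),.052),("end90",(242,508),.052),("pointer",(173,408),.058),("knob",(228,405),.094),("pinF",(467,327),.083),("pinR",(692,323),.083),("stagecorner",(372,492),.07),("dishtop",(598,200),.086)):
  print(n,onz(W,w(*p),z))
t=lambda u,v:((u+.5)/5-.5+305,(v+.5)/5-.5+162)
print("tri mark",tri(W,w(114,217),T,t(387,473)),"pins",tri(W,w(467,327),T,t(442,322)),"knob",tri(W,w(228,405),T,t(474,425)))
from workcell import sensors
o=sensors.get_obs();print(o['eef_pos'])
```

```text
mark in [ 0.4551 -0.0342  0.052 ]
mark out [ 0.4392 -0.0343  0.052 ]
end90 [ 0.4856 -0.1048  0.052 ]
pointer [ 0.4685 -0.0782  0.058 ]
knob [ 0.4807 -0.0715  0.094 ]
pinF [ 0.5318 -0.0569  0.083 ]
pinR [ 0.5794 -0.0564  0.083 ]
stagecorner [ 0.5152 -0.0963  0.07  ]
dishtop [ 0.5559 -0.0314  0.086 ]
tri mark (array([ 0.4549, -0.0342,  0.0535]), np.float64(0.0005714487454876577)) pins (array([ 0.5314, -0.0571,  0.0849]), np.float64(0.0007293826976309728)) knob (array([ 0.4805, -0.0707,  0.0975]), np.float64(0.0004363601544769971))
[ 0.4749 -0.1061  0.2469]
```

```bash
python3 -m inch '[-1,0,0,20,0, -1,0,0,55,0, -1,0,0,82,0, -1,0,0,94,0, -1,0,0,98,0, -1,0,0,98,0]'; python3 -m inch '[-1,4,0,0,0, -1,8,0,0,0, -1,12,0,0,0, -1,16,0,0,0, -1,20,0,0,0, -1,24,0,0,0, -1,28,0,0,0]'; python3 -m inch '[-1,4,0,0,0, -1,8,0,0,0, -1,12,0,0,0, -1,15,0,0,0, -1,17,0,0,0, -1,17,0,0,0]'
 python3 - <<'E'
from workcell import sensors,camera
import cv2,pickle
o=sensors.get_obs();print(o['eef_pos'],o['ft_force'])
d={}
for n,(y0,y1,x0,x1) in dict(scene=(130,210,240,350),wrist=(0,400,0,640)).items():
    d[n]=camera(n);c=d[n]["pixels"][y0:y1,x0:x1,::-1]
    k=1 if n=="wrist" else 6
    cv2.imwrite(f"pics/{n}7.png",cv2.resize(c,None,fx=k,fy=k,interpolation=2))
pickle.dump(d,open("d7.pkl","wb"))
E
```

```text
clock: 9.6
eef_pos: [0.4759, -0.1047, 0.1491]
tool_rot: [0.708, 0.706, 0.0, -0.0]
ft_force: [0.6, -0.2, -0.5]
grip_width: -0.0001
clock: 10.3
eef_pos: [0.4752, -0.0767, 0.1488]
tool_rot: [0.708, 0.706, -0.0, -0.0]
ft_force: [-0.5, -0.9, -0.3]
grip_width: -0.0001
clock: 10.9
eef_pos: [0.4759, -0.0594, 0.149]
tool_rot: [0.708, 0.706, 0.0, -0.0]
ft_force: [0.6, 0.8, -0.0]
grip_width: 0.0002
[ 0.47592596 -0.05943605  0.14899314] [ 0.63554311  0.80626355 -0.04246654]
```

View pics/wrist7.png

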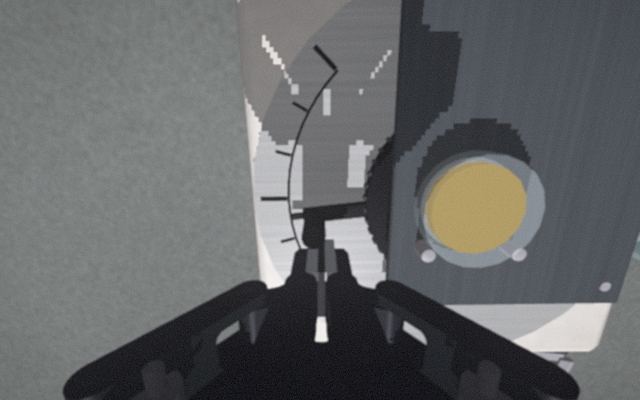

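View pics/scene7.png

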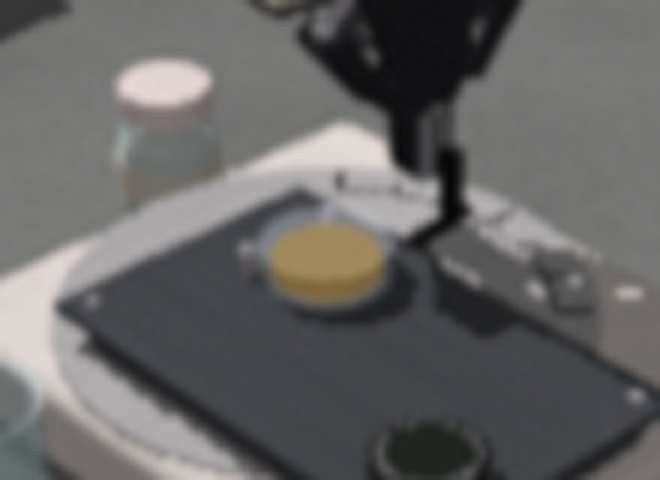

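The knob is moving with the fingers. The pointer tip is at (292,216) and the 45° mark at (262–288,198), so a few mm remain.

```bash
cat > look.py <<'E'
import sys,cv2,pickle
from workcell import sensors,camera
k=sys.argv[1]
c=camera("wrist");o=sensors.get_obs();print(o['eef_pos'],o['ft_force'])
pickle.dump(c,open(f"w{k}.pkl","wb"))
a=c["pixels"][150:290,240:400,::-1];cv2.imwrite(f"pics/l{k}.png",cv2.resize(a,None,fx=4,fy=4,interpolation=2))
E
python3 -m inch '[-1,2,0,0,0, -1,4,0,0,0, -1,5.5,0,0,0, -1,6,0,0,0, -1,6,0,0,0]'; python3 look.py 8
```

```text
clock: 11.5
eef_pos: [0.4756, -0.0538, 0.1489]
tool_rot: [0.708, 0.706, 0.0, -0.0]
ft_force: [-0.7, -0.7, -0.1]
grip_width: 0.0001
[ 0.47568924 -0.05380809  0.14888563] [ 1.16120473 -0.22506881  0.00474757]
```

View pics/l8.png

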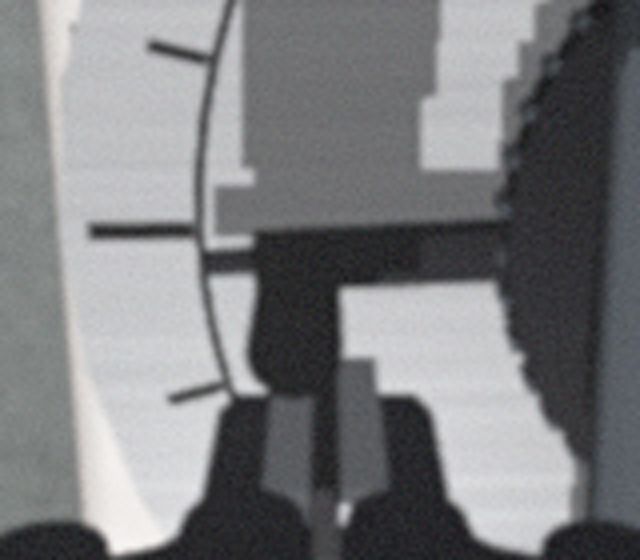

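Run:
```python
from h import *
import pickle
c=pickle.load(open("w8.pkl","rb"));W=dict(K=c["intrinsics"],E=c["extrinsics"])
w=lambda u,v:((u+.5)/4-.5+240,(v+.5)/4-.5+150)
m=onz(W,w(195,231),.052);print(m,onz(W,w(92,231),.052))
for z in(.055,.058,.061):print(z,onz(W,w(207,263),z),"lever side mid at edge",onz(W,w(500,250),z))
```

```text
[ 0.45507641 -0.0341809   0.052     ] [ 0.43928382 -0.03416602  0.052     ]
0.055 [ 0.45708793 -0.03832001  0.055     ] lever side mid at edge [ 0.50147842 -0.03627772  0.055     ]
0.058 [ 0.45742066 -0.03726073  0.058     ] lever side mid at edge [ 0.50099475 -0.035256    0.058     ]
0.061 [ 0.45775339 -0.03620146  0.061     ] lever side mid at edge [ 0.50051107 -0.03423429  0.061     ]
```

```bash
python3 -m inch '[-1,1,0,0,0, -1,2,0,0,0, -1,2.5,0,0,0, -1,2.5,0,0,0]'; python3 look.py 9
```

```text
clock: 11.95
eef_pos: [0.4756, -0.0513, 0.1489]
tool_rot: [0.708, 0.706, 0.0, -0.0]
ft_force: [-0.5, -1.5, 0.1]
grip_width: -0.0
[ 0.47568651 -0.05130365  0.14887187] [ 0.14235661 -1.50809126 -0.1723307 ]
```

View pics/l9.png

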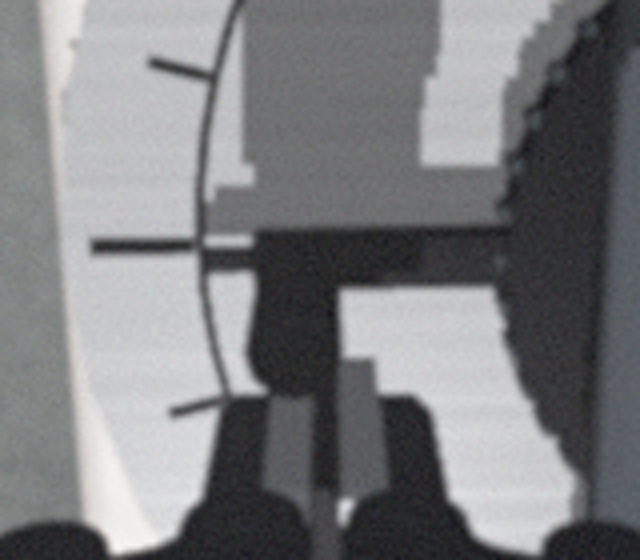

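Seen along the lever, the pointer now lines up with the mark, after allowing for its 6 mm height. I'll back off, lift and check from above.

```bash
python3 -m inch '[-1,-2,0,0,0, -1,-8,0,0,0, -1,-20,0,0,0, -1,-35,0,0,0, -1,-45,0,-20,0, -1,-50,0,-60,0, -1,-55,0,-100,0, -1,-55,0,-100,0]'
 python3 - <<'E'
from workcell import sensors,camera
import cv2,pickle
d={}
for n,(y0,y1,x0,x1) in dict(wrist=(60,210,270,480),scene=(140,240,220,380)).items():
    d[n]=camera(n);c=d[n]["pixels"][y0:y1,x0:x1,::-1]
    k=3.8 if n=="wrist" else 5
    cv2.imwrite(f"pics/{n}10.png",cv2.resize(c,None,fx=k,fy=k,interpolation=2))
pickle.dump(d,open("d10.pkl","wb"))
E
```

```text
clock: 12.8
eef_pos: [0.4786, -0.1086, 0.2547]
tool_rot: [0.709, 0.706, 0.003, 0.005]
ft_force: [1.3, -0.5, -0.5]
grip_width: -0.0001
```

View pics/wrist10.png

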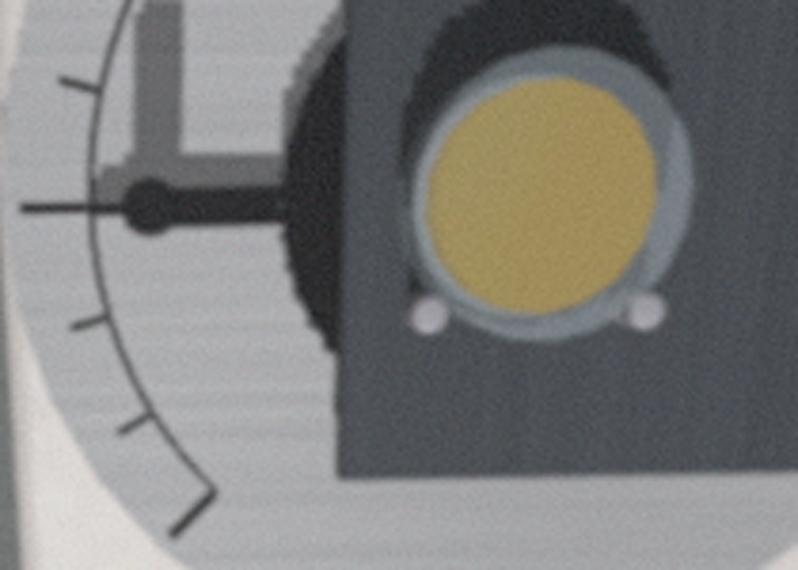

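View pics/scene10.png

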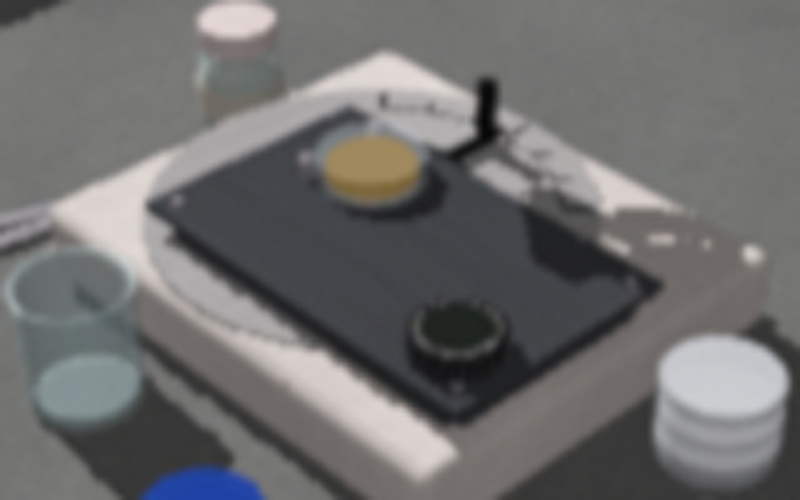

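The pointer runs straight into the 45° mark at (93,208), and the dish touches both pins at (430,313) and (645,311). I'll move the arm clear and confirm from the top camera.

```bash
python3 -m inch '[-1,-15,-10,-10,0, -1,-50,-30,-20,0, -1,-90,-60,-30,0, -1,-130,-90,-40,0, -1,-170,-120,-50,0, -1,-200,-140,-50,0, -1,-220,-150,-50,0, -1,-220,-150,-50,0]'
 python3 - <<'E'
from workcell import sensors,camera
import cv2,pickle
d=camera("top");c=d["pixels"][:,:,::-1];cv2.imwrite("pics/top11.png",c)
cv2.imwrite("pics/top11c.png",cv2.resize(c[162:272,305:440],None,fx=5,fy=5,interpolation=2))
E
```

```text
clock: 13.7
eef_pos: [0.3229, -0.3279, 0.2973]
tool_rot: [0.71, 0.704, -0.0, -0.001]
ft_force: [-0.5, 0.8, -0.0]
grip_width: 0.0001
```

View pics/top11c.png

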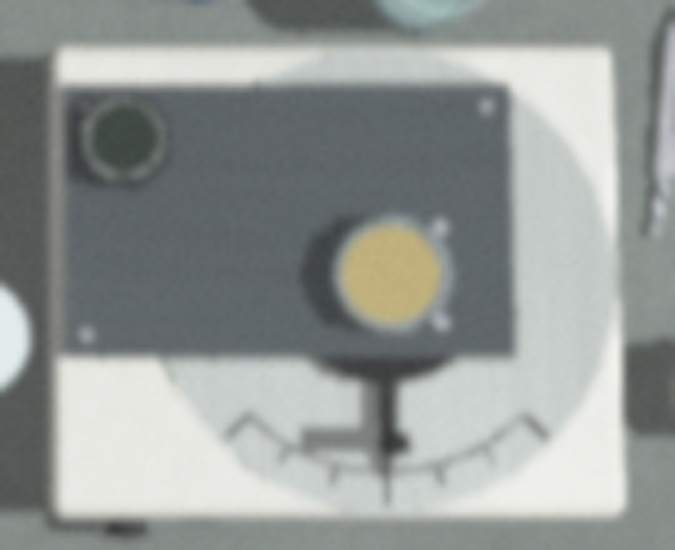

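View pics/top11.png

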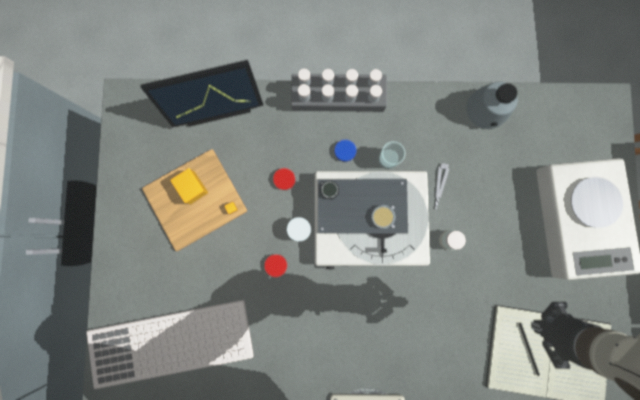

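The top view agrees. The dish is at crop (391,273) where the window was at (389,275), it touches both pins, and the pointer runs into the long middle mark at (387,473). Everything else is where it was, and the robot is clear.

```bash
python3 -c "
from workcell import order,sensors
print(order.job_done(), sensors.get_obs()['clock'])"
```

```text
the job is handed in; nothing more can be done
the job is handed in; nothing more can be done
```

The stand is ready: the dish rests against both stop pins, centred over the window, and the polarizer pointer is on the 45° mark. I handed the job in at about 14 s.

**What I did:** I slid the dish along the stage with two partly open fingertips until the force along y rose to about 5.6 N, with almost none in x. Then I backed off and pushed the lever's knob round with the shut fingers, with force readings staying around 1.5 N or below. Nothing was pinched, lifted or tipped.

**Last checks:** The wrist and top views both show the dish touching both pins, with its centre within about 1 mm of the window's centre. The pointer runs straight into the long middle mark. The lever's slope in the wrist picture could leave up to about 0.5°, which is at the limit of what I can read there. Compared with the first top picture, nothing else has moved, and the arm stands clear.

**Disagreement:** The heights I measured from two views were up to about 14 mm off the text for the dish and 9 mm for the analyser, because their rims were hard to pick out. For the mark, knob and pins they agreed to within 2–4 mm, so I used the text's heights for the pushes.

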